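# Set the stirrer speed for the bottle and start it

### The job

One plate of the three-place magnetic stirrer carries an amber bottle. With a fingertip, and without gripping the knob, push the pointer of the knob in front of that plate round to speed 5 (the fifth click clockwise from off), then press the start key fully down and let it go. The start key must not go down before the speed is set; leave the other two knobs at their settings, and the bottle and everything else where it stands.

Things in the scene. Friction and masses are not known exactly. Their poses are not given: they have to be found in the camera images.
- stirrer: white three-place magnetic stirrer, fixed, 270 (x) by 520 (y) mm, flat deck 68 mm high; origin under its centre, on the bench; x axis from its front edge (nearest the robot) to the back, y to its left. Three white round plates (112 mm across, 8 mm above the deck) in a row at the back; each has its own pointer knob 145 mm straight in front of it
- station_left (a point): centre of the top face of the left (+y end, seen from the robot) stirring plate
- station_middle (a point): centre of the top face of the middle stirring plate
- station_right (a point): centre of the top face of the right (towards -y) stirring plate
- axis_left (a point): on the deck, on the upright axis of the left (+y end, seen from the robot) knob, serving the left plate. Black knob: skirt 44 mm across up to 6 mm above the deck; round hub 28 mm across and one pointer bar 10 mm wide, both up to 26 mm above the deck; white line on the bar. Nine marks, 0 to 8, lie round it 40 to 52 mm from the axis, otherwise bare deck
- dial_left (a joint): turning of the left knob, rad: 0 off (pointer at the long mark), grows clockwise seen from above; a spring click every 0.5236 rad (30 deg), so position k of 0 to 8 reads 0.5236 k; stops just past both ends. Pushed two thirds of the way it snaps home into the next click; 3 to 6 N on the bar's side 25 mm from the axis turns it; it keeps its click when let go
- dial_left_tip (a point): end of the left knob's pointer, on its top edge (36 mm from the axis, 26 mm above the deck). Seen from above, the pointer stands 120 deg anticlockwise of the stirrer's x axis at off (0), along the x axis, towards its plate, at position 4, and 30 deg clockwise of it at 5
- axis_middle (a point): on the deck, on the upright axis of the middle knob, serving the middle plate. Black knob: skirt 44 mm across up to 6 mm above the deck; round hub 28 mm across and one pointer bar 10 mm wide, both up to 26 mm above the deck; white line on the bar. Nine marks, 0 to 8, lie round it 40 to 52 mm from the axis, otherwise bare deck
- dial_middle (a joint): turning of the middle knob, rad: 0 off (pointer at the long mark), grows clockwise seen from above; a spring click every 0.5236 rad (30 deg), so position k of 0 to 8 reads 0.5236 k; stops just past both ends. Pushed two thirds of the way it snaps home into the next click; 3 to 6 N on the bar's side 25 mm from the axis turns it; it keeps its click when let go
- dial_middle_tip (a point): end of the middle knob's pointer, on its top edge (36 mm from the axis, 26 mm above the deck). Seen from above, the pointer stands 120 deg anticlockwise of the stirrer's x axis at off (0), along the x axis, towards its plate, at position 4, and 30 deg clockwise of it at 5
- axis_right (a point): on the deck, on the upright axis of the right (towards -y) knob, serving the right plate. Black knob: skirt 44 mm across up to 6 mm above the deck; round hub 28 mm across and one pointer bar 10 mm wide, both up to 26 mm above the deck; white line on the bar. Nine marks, 0 to 8, lie round it 40 to 52 mm from the axis, otherwise bare deck
- dial_right (a joint): turning of the right knob, rad: 0 off (pointer at the long mark), grows clockwise seen from above; a spring click every 0.5236 rad (30 deg), so position k of 0 to 8 reads 0.5236 k; stops just past both ends. Pushed two thirds of the way it snaps home into the next click; 3 to 6 N on the bar's side 25 mm from the axis turns it; it keeps its click when let go
- dial_right_tip (a point): end of the right knob's pointer, on its top edge (36 mm from the axis, 26 mm above the deck). Seen from above, the pointer stands 120 deg anticlockwise of the stirrer's x axis at off (0), along the x axis, towards its plate, at position 4, and 30 deg clockwise of it at 5
- start_top (a point): centre of the top of the start key: a plain white round push key, 27 mm across, in a grey bezel 36 mm across (5 mm high), on the deck at the right end of the row of knobs, about 97 mm from the right knob; its top stands 12 mm above the deck when released
- start (a joint): travel of the start key, m: 0 released, 0.004 fully down; a spring brings it back up; about 4.5 N presses it fully down
- buffer_bottle_center (a point): middle (half height) of the closed amber bottle, 56 mm across and 98 mm high with a blue cap, that stands loose on one of the three plates: which one varies
- petri_dish: closed clear petri dish, 63 mm across, 14 mm high, lying loose on another plate; origin under its centre
- stir_bar: spare white stirring bar, 40 mm long, 8 mm thick, lying loose on the remaining plate; origin under its centre
- sample_vial: small capped glass vial, 26 mm across, 55 mm high, standing loose on the deck between the left and middle plates; origin under its centre
- pipette: hand pipette lying loose on the bench to the left, about 250 mm long (x, tip end at +x), 26 mm thick; origin under it near its middle
- tube_rack: white rack of capped tubes, 100 by 200 mm, 98 mm high, loose on the bench to the right; origin under its centre
- media_bottle: clear bottle with blue cap, 76 mm across, 165 mm high, loose on the bench to the right; origin under its centre
Mind the look-alikes: they are no part of the job. Leave any turquoise look-alike of the part that bears buffer_bottle_center alone.

How it is judged:
By the outcome, as a careful person would: the job done as asked, in the order asked, and still so for the second after the job is handed in, with the robot touching nothing.
It also fails if it takes over 64 s, if anything falls off the work surface, if the arm or the gripper's body presses on something with over 40 N, if the wrist force passes 120 N, or if a joint passes its speed limit or range.

### The arm

A 7-joint arm with a two-finger parallel gripper is mounted at the origin on the work surface. World frame = base frame: x ahead of the robot, y to its left, z up, the work surface at z = 0. Lengths are in mm, angles in degrees, forces in N, time in s.
With the tool pointing down it reaches from about 400 to 850 mm from the base axis. Payload 6.9 kg.
Tool frame: the origin (TCP) lies midway between the tips of the shut fingers; the grasp point (between the pads) lies 19 mm behind it; z points along the fingers, y is the line along which they close (so a half turn about z gives the same grasp; the last joint's range is limited). The gripper opens to 85 mm and grips with 20 to 120 N. Pads are 22 mm wide; open, the fingers measure 114 mm over their backs; the gripper's body (76 mm by 85 mm) begins 54 mm behind the grasp point. The pads swing forward as they close: fully open they stand 13 mm farther back than shut.
Start: joints at [71.648, 29.078, -13.613, 85.955, 7.202, 65.827, -8.869], TCP at [258.126, -569.194, 231.275] pointing down, gripper open.
Joint ranges: [-176.47, 176.47], [-13.61, 117.27], [-81.72, 77.17], [0.22, 143.17], [-87.28, 267.28], [10, 112.55], [-165.47, 165.47]. Speed limits (degrees/s): [136.94, 136.94, 180, 180, 180, 180, 180].

### API

Orientations are given as a 3x3 rotation matrix whose columns are the frame's x, y, z axes.
In Python, from station import manip gives the robot as it stands.
- The arm moves only by the tool arm_command, never from a script. Its argument "motion" is a list of rows, each an object of numbers: "tx", "ty", "tz": the shift along the tool's x, y, z in mm; "ax", "ay", "az": the turn, a rotation vector about the tool's x, y, z in rad. A call has 1 to 10 rows; each row shifts and turns the commanded pose from where the row before left it, along the tool's axes as they then stand; what a row does not reach is not made up. A row lasts 1/10 s, in which the tool goes at most 50 mm and 8.59 degrees, less where a joint would pass 70% of its speed; a pose out of reach is approached as far as the arm can. A call is refused whole if a number of a shift passes 50 or a number of a turn 0.15, either way. A call with a gripper value outside its range is refused whole. "grip" is the gripper command: -1 is shut, 1 is fully open, values between are in proportion, set as the call begins (left out, the last holds). The fingers move at their own pace and stop on an object; the grip force is fixed at half the most. Time passes only in rows, so rows that do not move let the fingers close. It gives the time, the measured TCP pose, the force, the opening and the grip force at its end, in the units of the state.
- manip.read_state(): the state, without advancing time (a new reading comes with each control period).
- manip.read_camera(name): name is "scene" or "top" or "wrist"; returns the picture (420x560x3 uint8, red, green, blue); there is no depth.
- manip.get_calibration(name): a dict with "fx", "fy", "cx", "cy" (pixels), "R" (3x3) and "t" (3): a world point X has camera coordinates R X + t. Camera axes: x right, y down, z forward; pixel columns grow to the right and rows downward; lengths in mm; the calibration is good to about 2 mm. The wrist camera is an equidistant fisheye: a pixel r from the principal point sees the ray r / f radians off the axis. A picture is of the moment at which its call begins: read the wrist's pose just before it. get_calibration takes no time and is no camera call; for the wrist camera it gives the pose at the moment of the call.
- manip.sign_off(): hands the job in; it is judged then, once.
Trained networks look in the newest picture that a camera, given by its name, has taken for a name from the list of things; names that differ only in an ending like _2 or _b are one class to them, and where a whole thing is asked for, a point or a joint stands for the part that bears it (a point fixed in the world has none). Each returns a list of dicts, best first, with "confidence" (0 to 1); they miss things now and then, are a little off and sometimes report something else, mostly with a low value. They report only what shows in the picture. A call takes as long as a camera call. They do not tell look-alikes from the thing itself.
- manip.silhouettes(thing, camera): "pixels" (420x560 bool, what is visible of it) and "bbox" ([left, top, right, bottom] as shares, 0 to 1, of the picture: columns of its width, rows of its height, round what is visible of it).
- manip.pinpoint(thing, camera): "centre" ([column, row] as shares, 0 to 1, of the picture: columns of its width, rows of its height: a listed point, or the origin of a listed thing).
The state is a dict: "time_s": time; "joint_pos": joint angles; "dq": joint speeds; "joint_efforts": joint torques, N m; "eef_pos": TCP position; "ee_rot": TCP orientation; "force": force on the tool from outside, world axes, zero at the start; "ft_torque": the same for the moment, N m; "grip_width": opening from 0.0 (shut) to 1.0 (fully open); "grasp_force": force on a finger pad.
Only numpy, scipy, OpenCV 4.12 (cv2) and the standard library are available. Lean on these libraries where they do the work, as an engineer would, in place of code of your own. Each camera call takes 0.05 s, during which the arm holds its last target. There are 200 camera calls.

## Working session

There is one attempt and no reset: what is moved stays moved. The work goes in short steps, Python scripts to look and compute and a tool call to move; the robot and the scene stay as the last step left them, time stands still between calls to the robot, and variables do not carry over. Pictures are saved under pics/ and viewed, at most 10 in all, crops included, and the job is handed in when it is done.

Besides the shell and the picture viewer there is one more tool, called after ">>>" as name(argument=value, ...) on one line, values as JSON. arm_command: Moves the arm, as the interface text tells. Its arguments: {"type":"object","properties":{"motion":{"type":"array"},"grip":{"type":"number"}},"required":["motion"]}

```bash
mkdir -p pics; cat > h.py <<'E'
import numpy as np, cv2
from station import manip
def snap(c,fn=None):
    K=manip.get_calibration(c); im=manip.read_camera(c)
    if fn: cv2.imwrite('pics/'+fn,cv2.cvtColor(im,cv2.COLOR_RGB2BGR))
    return im,K
def ray(K,c,u,v):
    x=(u-K['cx'])/K['fx'];y=(v-K['cy'])/K['fy']
    if c=='wrist':
        r=np.hypot(x,y); d=np.array([np.sin(r)*x/r,np.sin(r)*y/r,np.cos(r)])
    else: d=np.array([x,y,1.])
    R=np.array(K['R']);t=np.array(K['t'])
    d=R.T@d; return -R.T@t, d/np.linalg.norm(d)
def atz(K,c,u,v,z):
    o,d=ray(K,c,u,v); return o+d*(z-o[2])/d[2]
def tri(rs):
    A=sum(np.eye(3)-np.outer(d,d) for o,d in rs);b=sum((np.eye(3)-np.outer(d,d))@o for o,d in rs)
    X=np.linalg.solve(A,b); return X,[float(np.linalg.norm(np.cross(X-o,d))) for o,d in rs]
def pp(n,c):
    return [(p['centre'][0]*560,p['centre'][1]*420,p['confidence']) for p in manip.pinpoint(n,c)]
E
python3 - <<'E'
from h import *
np.set_printoptions(precision=1,suppress=True)
Ks={}
for c in('scene','top'):
    im,Ks[c]=snap(c,c+'.png')
s=manip.read_state();print(s['time_s'],s['eef_pos'],s['ee_rot'],s['force'],s['grip_width'])
for n in ['axis_left','axis_middle','axis_right','dial_left_tip','dial_middle_tip','dial_right_tip','start_top','station_left','station_middle','station_right','buffer_bottle_center','sample_vial']:
    P={c:pp(n,c)[:2] for c in Ks}
    print(n,[np.round(P[c],2).tolist() for c in P])
    if all(P.values()):
        X,e=tri([ray(Ks[c],c,*P[c][0][:2]) for c in Ks]);print('   ',X,np.round(e,1))
print(manip.read_state()['time_s'])
E
```

```text
0.1 [ 257.9 -568.8  230.5] [[ 0.9  0.4 -0. ]
 [ 0.4 -0.9  0. ]
 [-0.  -0.  -1. ]] [-0.   0.4 -0.3] 1.0005529872667343
axis_left [[[359.3, 245.7, 0.58]], [[215.32, 219.7, 0.61], [309.79, 205.59, 0.39]]]
    [500.6 175.3  87.1] [4.4 4.4]
axis_middle [[[310.02, 223.69, 0.85], [332.02, 292.78, 0.32]], [[266.11, 215.5, 0.75], [144.98, 207.31, 0.53]]]
    [513.6  33.9  73.4] [1.1 1.1]
axis_right [[[266.73, 199.29, 0.75]], [[241.02, 194.8, 0.75], [313.99, 215.21, 0.67]]]
    [592.5  43.6 261.3] [58.9 58.9]
dial_left_tip [[[375.09, 249.4, 0.72]], [[204.79, 224.49, 0.76], [346.92, 210.08, 0.64]]]
    [485.2 208.   82.7] [2.4 2.4]
dial_middle_tip [[[318.02, 224.28, 0.61]], [[252.9, 208.91, 0.7], [309.68, 206.09, 0.16]]]
    [529.6  68.4 116.9] [0.2 0.2]
dial_right_tip [[[262.53, 200.89, 0.68]], [[311.19, 212.31, 0.63], [307.61, 204.92, 0.47]]]
    [ 528.4 -101.9   77.6] [4.4 4.4]
start_top [[[237.61, 181.19, 0.5]], []]
station_left [[[331.18, 294.8, 0.85]], [[265.1, 216.51, 0.71], [216.72, 175.1, 0.68]]]
    [ 513.    84.1 -243.9] [36.2 36.2]
station_middle [[[281.79, 264.31, 0.6]], [[258.27, 167.5, 0.82]]]
    [654.5  56.9  85.3] [1.9 1.9]
station_right [[[231.39, 236.42, 0.85]], [[312.82, 165.1, 0.92]]]
    [664.  -99.5  73.5] [2.3 2.3]
buffer_bottle_center [[[418.21, 302.19, 0.92], [432.99, 275.02, 0.85]], [[224.78, 269.51, 0.85], [159.49, 239.9, 0.82]]]
    [ 299.7  274.2 -388.9] [60.3 60.3]
sample_vial [[[313.88, 259.69, 0.6]], [[241.3, 189.59, 0.41], [252.9, 211.68, 0.23]]]
    [591.  105.4  71.4] [2.9 2.9]
1.3
```

View pics/top.png

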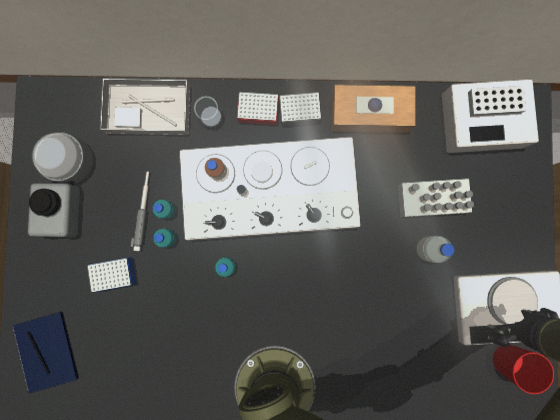

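View pics/scene.png

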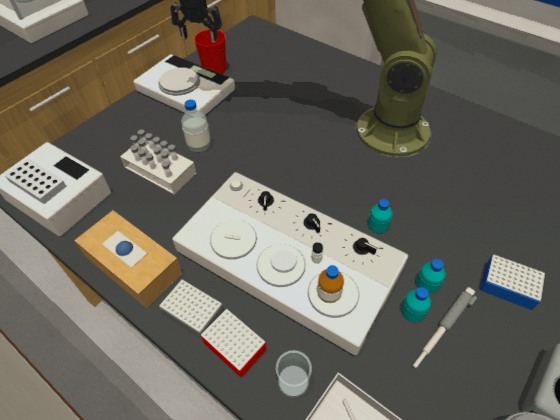

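Amber bottle stands on the left plate, at top px (215,168). The left knob is at (219,222) with its pointer to the left, probably position 1. The start key is at (347,212). Next I'll move over the left knob with the fingers shut.

```bash
cat >> h.py <<'E'
from scipy.spatial.transform import Rotation as Ro
def Rd(yaw):
    a=np.radians(yaw); return np.array([[np.cos(a),np.sin(a),0],[np.sin(a),-np.cos(a),0],[0,0,-1.]])
def plan(wps,nd=3,start=None):
    """wps: (x,y,z,yaw,nrows); yaw of tool x; prints rows, rounded, each from where the rounded ones led"""
    if start is None:
        s=manip.read_state();p=np.array(s['eef_pos']);R=np.array(s['ee_rot'])
    else: p=np.array(start[:3],float);R=Rd(start[3])
    q0=np.array([*p,np.degrees(np.arctan2(R[1,0],R[0,0]))]);rows=[]
    for w in wps:
        q1=np.array(w[:4],float); 
        for i in range(1,w[4]+1):
            q=q0+(q1-q0)*i/w[4]
            d=np.round(R.T@(q[:3]-p),1); r=np.round(Ro.from_matrix(R.T@Rd(q[3])).as_rotvec(),3)
            rows.append({k:float(v) for k,v in zip(('tx','ty','tz','ax','ay','az'),[*d,*r]) if v})
            p=p+R@d;R=R@Ro.from_rotvec(r).as_matrix()
        q0=q1
    import json
    for i in range(0,len(rows),10): print(json.dumps(rows[i:i+10]))
E
python3 - <<'E'
from h import *
plan([(430,-330,290,90,8),(470,130,300,180,12)])
print(manip.read_state()['joint_pos'])
E
```

```text
[{"tx": 31.9, "ty": -18.4, "tz": -7.3, "az": -0.143}, {"tx": 34.2, "ty": -13.6, "tz": -7.4, "az": -0.143}, {"tx": 35.8, "ty": -8.6, "tz": -7.3, "az": -0.143}, {"tx": 36.7, "ty": -3.4, "tz": -7.4, "az": -0.144}, {"tx": 36.7, "ty": 1.9, "tz": -7.3, "az": -0.143}, {"tx": 36.2, "ty": 7.1, "tz": -7.4, "az": -0.143}, {"tx": 34.7, "ty": 12.2, "tz": -7.3, "az": -0.143}, {"tx": 32.7, "ty": 17.0, "tz": -7.3, "az": -0.143}, {"tx": 38.3, "ty": 3.3, "tz": -0.9, "az": -0.131}, {"tx": 37.6, "ty": 8.3, "tz": -0.8, "az": -0.131}]
[{"tx": 36.2, "ty": 13.2, "tz": -0.8, "az": -0.131}, {"tx": 34.1, "ty": 17.7, "tz": -0.9, "az": -0.131}, {"tx": 31.5, "ty": 22.1, "tz": -0.8, "az": -0.131}, {"tx": 28.4, "ty": 26.0, "tz": -0.8, "az": -0.13}, {"tx": 24.8, "ty": 29.4, "tz": -0.9, "az": -0.131}, {"tx": 20.7, "ty": 32.5, "tz": -0.8, "az": -0.131}, {"tx": 16.3, "ty": 34.8, "tz": -0.8, "az": -0.131}, {"tx": 11.6, "ty": 36.7, "tz": -0.9, "az": -0.131}, {"tx": 6.7, "ty": 37.9, "tz": -0.8, "az": -0.131}, {"tx": 1.7, "ty": 38.4, "tz": -0.8, "az": -0.131}]
[ 71.64894059  29.078338   -13.61160461  85.95742098   7.20385578
  65.82556161  -8.87168676]
```

>>> arm_command(motion=[{"tx": 32,"ty": -18,"tz": -7,"az": -0.143},{"tx": 34,"ty": -14,"tz": -7,"az": -0.143},{"tx": 36,"ty": -9,"tz": -7,"az": -0.143},{"tx": 37,"ty": -3,"tz": -7,"az": -0.143},{"tx": 37,"ty": 2,"tz": -7,"az": -0.143},{"tx": 36,"ty": 7,"tz": -7,"az": -0.143},{"tx": 35,"ty": 12,"tz": -7,"az": -0.143},{"tx": 33,"ty": 17,"tz": -7,"az": -0.143},{"tx": 38,"ty": 3,"tz": -1,"az": -0.131},{"tx": 38,"ty": 8,"tz": -1,"az": -0.131}], grip=-1)

```text
$.motion[0]: bad value
```

>>> arm_command(motion=[{"tx": 36,"ty": 13,"tz": -1,"az": -0.131},{"tx": 34,"ty": 18,"tz": -1,"az": -0.131},{"tx": 31,"ty": 22,"tz": -1,"az": -0.131},{"tx": 28,"ty": 26,"tz": -1,"az": -0.131},{"tx": 25,"ty": 29,"tz": -1,"az": -0.131},{"tx": 21,"ty": 32,"tz": -1,"az": -0.131},{"tx": 16,"ty": 35,"tz": -1,"az": -0.131},{"tx": 12,"ty": 37,"tz": -1,"az": -0.131},{"tx": 7,"ty": 38,"tz": -1,"az": -0.131},{"tx": 2,"ty": 38,"tz": -1,"az": -0.131}])

```text
$.motion[0]: bad value
```

>>> arm_command(motion=[{"tx": 32,"ty": -18,"tz": -7,"ax": 0,"ay": 0,"az": -0.143}], grip=-1)

```text
time_s: 1.4
eef_pos: [275.4, -542.7, 236.9]
ee_rot: [[0.846, 0.533, -0.004], [0.533, -0.846, -0.001], [-0.003, -0.001, -1.0]]
force: [0.2, -0.0, 0.4]
grip_width: 0.857
grasp_force: 0.0
```

All six keys are needed.

>>> arm_command(motion=[{"tx": 34,"ty": -14,"tz": -7,"ax": 0,"ay": 0,"az": -0.143},{"tx": 36,"ty": -9,"tz": -7,"ax": 0,"ay": 0,"az": -0.143},{"tx": 37,"ty": -3,"tz": -7,"ax": 0,"ay": 0,"az": -0.143},{"tx": 37,"ty": 2,"tz": -7,"ax": 0,"ay": 0,"az": -0.143},{"tx": 36,"ty": 7,"tz": -7,"ax": 0,"ay": 0,"az": -0.143},{"tx": 35,"ty": 12,"tz": -7,"ax": 0,"ay": 0,"az": -0.143},{"tx": 33,"ty": 17,"tz": -7,"ax": 0,"ay": 0,"az": -0.143},{"tx": 38,"ty": 3,"tz": -1,"ax": 0,"ay": 0,"az": -0.131},{"tx": 38,"ty": 8,"tz": -1,"ax": 0,"ay": 0,"az": -0.131}])

```text
time_s: 2.3
eef_pos: [437.1, -250.9, 289.5]
ee_rot: [[-0.264, 0.965, 0.001], [0.965, 0.264, 0.0], [-0.0, 0.001, -1.0]]
force: [1.1, -0.9, 0.1]
grip_width: 0.002
grasp_force: 0.0
```

>>> arm_command(motion=[{"tx": 36,"ty": 13,"tz": -1,"ax": 0,"ay": 0,"az": -0.131},{"tx": 34,"ty": 18,"tz": -1,"ax": 0,"ay": 0,"az": -0.131},{"tx": 31,"ty": 22,"tz": -1,"ax": 0,"ay": 0,"az": -0.131},{"tx": 28,"ty": 26,"tz": -1,"ax": 0,"ay": 0,"az": -0.131},{"tx": 25,"ty": 29,"tz": -1,"ax": 0,"ay": 0,"az": -0.131},{"tx": 21,"ty": 32,"tz": -1,"ax": 0,"ay": 0,"az": -0.131},{"tx": 16,"ty": 35,"tz": -1,"ax": 0,"ay": 0,"az": -0.131},{"tx": 12,"ty": 37,"tz": -1,"ax": 0,"ay": 0,"az": -0.131},{"tx": 7,"ty": 38,"tz": -1,"ax": 0,"ay": 0,"az": -0.131},{"tx": 2,"ty": 38,"tz": -1,"ax": 0,"ay": 0,"az": -0.131}])

```text
time_s: 3.3
eef_pos: [469.0, 131.2, 299.6]
ee_rot: [[-1.0, -0.005, 0.001], [-0.005, 1.0, -0.0], [-0.001, -0.0, -1.0]]
force: [0.8, -0.0, -0.3]
grip_width: 0.004
grasp_force: 0.0
```

```bash
sed -i 's/ if v})/})/' h.py; python3 - <<'E'
from h import *
np.set_printoptions(precision=1,suppress=True)
s=manip.read_state();print(s['time_s'],s['eef_pos'],s['joint_pos'])
im,K=snap('wrist','w1.png')
for n,z in [('axis_left',68),('axis_middle',68),('dial_left_tip',94),('station_left',76),('station_middle',76),('axis_right',68),('start_top',80)]:
    for u,v,c in pp(n,'wrist')[:3]: print(n,round(u),round(v),round(c,2),atz(K,'wrist',u,v,z))
E
```

```text
3.3 [469.  131.2 299.6] [ 25.5  21.2 -62.5  98.8  19.8  72.   48.7]
axis_left 50 223 0.73 [ 533.5 -206.3   68. ]
axis_left 224 226 0.72 [531.   63.4  68. ]
axis_left 318 196 0.64 [492.6 177.8  68. ]
axis_middle 202 209 0.91 [508.9  36.7  68. ]
dial_left_tip 350 198 0.68 [488.3 210.1  94. ]
station_left 321 303 0.96 [636.8 187.5  76. ]
station_left 50 221 0.59 [ 526.4 -197.2   76. ]
axis_right 105 217 0.9 [ 521.7 -102.1   68. ]
start_top 47 221 0.76 [ 525.4 -200.2   80. ]
start_top 323 303 0.65 [633.9 189.4  80. ]
```

View pics/w1.png

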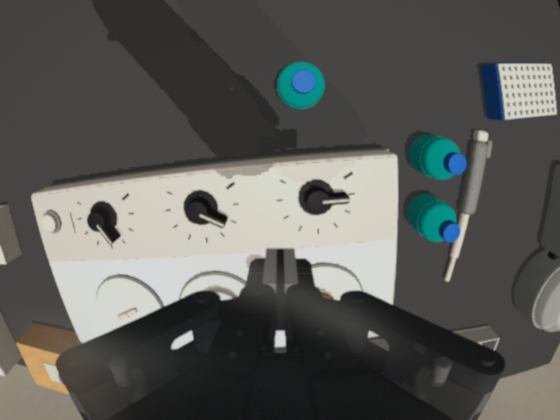

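The wrist view shows the left knob at (318,199) with its pointer to the right (+y), which is position 1. The middle knob is at (202,209), the right one at (103,219) and the start key at (50,222). The spacing of about 140 mm and stirrer yaw of about 5° agree with the text. I'll refine this from a closer second view.

>>> arm_command(motion=[{"tx": 5,"ty": 33,"tz": 27,"ax": 0,"ay": 0,"az": -0.03},{"tx": 5,"ty": 33,"tz": 27,"ax": 0,"ay": 0,"az": -0.03},{"tx": 5,"ty": 33,"tz": 27,"ax": 0,"ay": 0,"az": -0.03},{"tx": 0,"ty": 0,"tz": 0,"ax": 0,"ay": 0,"az": 0}])

```text
time_s: 4.1
eef_pos: [448.5, 230.8, 216.0]
ee_rot: [[-0.995, -0.095, -0.004], [-0.095, 0.995, 0.001], [0.004, 0.001, -1.0]]
force: [-0.5, -0.4, -1.0]
grip_width: -0.001
grasp_force: 0.0
```

```bash
python3 - <<'E'
from h import *
np.set_printoptions(precision=1,suppress=True)
s=manip.read_state();print(s['time_s'],s['eef_pos'],s['joint_pos'])
im,K=snap('wrist','w2.png')
for n,z in [('axis_left',68),('axis_middle',68),('dial_left_tip',94),('dial_middle_tip',94),('station_left',76),('axis_right',68),('start_top',80)]:
    for u,v,c in pp(n,'wrist')[:3]: print(n,round(u),round(v),round(c,2),atz(K,'wrist',u,v,z))
E
```

```text
4.1 [448.5 230.8 216. ] [  9.8  27.8 -59.7 104.7  26.6  63.2  36. ]
axis_left 220 233 0.87 [491.9 177.4  68. ]
axis_middle 92 233 0.92 [508.4  34.8  68. ]
dial_left_tip 253 242 0.71 [487.4 211.8  94. ]
dial_left_tip 220 234 0.32 [482.4 182.   94. ]
dial_middle_tip 110 259 0.77 [522.9  70.2  94. ]
axis_right 11 229 0.77 [521.8 -99.   68. ]
```

View pics/w2.png

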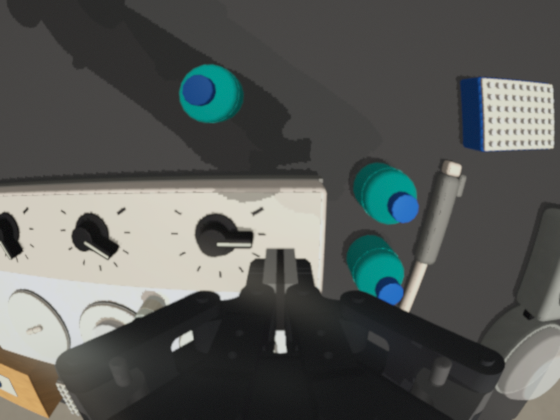

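Both views put the left axis at about (492,177.5) at deck height, with the yaw about 6°. The pointer runs from (220,236) to (253,242), which is position 1. Next is to plan the sweep.

```bash
cat >> h.py <<'E'
AX=np.array([492.2,177.5]);PSI=6.
def fp(k,gap,z,n=1,r=30):
    th=PSI+120-30*k;a=np.radians(th);u=np.array([np.cos(a),np.sin(a)]);m=np.array([-u[1],u[0]])
    c=AX+r*u+(16+gap)*m
    return (*c,z,th+90,n)
E
python3 - <<'E'
from h import *
w=[fp(1,12,140,3),fp(1,12,81,4),fp(1,0,81,3)]
plan(w); print('sweep')
s=fp(1,0,81)[:4]
plan([fp(k,0,81) for k in np.linspace(1,4.9,21)[1:]],start=s)
E
```

```text
[{"tx": -2.4, "ty": -7.9, "tz": 26.3, "ax": -0.001, "ay": 0.001, "az": -2.1}, {"tx": 8.0, "ty": 1.8, "tz": 26.3, "ax": 0.001, "ay": -0.0, "az": -2.1}, {"tx": -5.7, "ty": 6.0, "tz": 26.3, "ax": 0.0, "ay": -0.0, "az": -2.1}, {"tx": 0.0, "ty": -0.0, "tz": 14.7, "ax": 0.0, "ay": 0.0, "az": -0.0}, {"tx": 0.0, "ty": -0.0, "tz": 14.8, "ax": 0.0, "ay": 0.0, "az": -0.0}, {"tx": 0.0, "ty": -0.0, "tz": 14.7, "ax": 0.0, "ay": 0.0, "az": -0.0}, {"tx": 0.0, "ty": -0.0, "tz": 14.8, "ax": 0.0, "ay": 0.0, "az": -0.0}, {"tx": -4.0, "ty": -0.0, "tz": -0.0, "ax": 0.0, "ay": 0.0, "az": -0.0}, {"tx": -4.0, "ty": -0.0, "tz": -0.0, "ax": 0.0, "ay": 0.0, "az": -0.0}, {"tx": -4.0, "ty": -0.0, "tz": -0.0, "ax": 0.0, "ay": 0.0, "az": -0.0}]
sweep
[{"tx": -3.1, "ty": 1.5, "tz": 0.0, "ax": 0.0, "ay": 0.0, "az": 0.102}, {"tx": -3.2, "ty": 1.5, "tz": 0.0, "ax": 0.0, "ay": 0.0, "az": 0.102}, {"tx": -3.1, "ty": 1.4, "tz": 0.0, "ax": 0.0, "ay": 0.0, "az": 0.102}, {"tx": -3.2, "ty": 1.5, "tz": 0.0, "ax": 0.0, "ay": 0.0, "az": 0.102}, {"tx": -3.1, "ty": 1.5, "tz": 0.0, "ax": 0.0, "ay": 0.0, "az": 0.103}, {"tx": -3.2, "t
[... 350 characters left out ...]
.1, "ty": 1.5, "tz": 0.0, "ax": 0.0, "ay": 0.0, "az": 0.102}, {"tx": -3.2, "ty": 1.5, "tz": 0.0, "ax": 0.0, "ay": 0.0, "az": 0.102}, {"tx": -3.1, "ty": 1.5, "tz": 0.0, "ax": 0.0, "ay": 0.0, "az": 0.102}, {"tx": -3.2, "ty": 1.4, "tz": 0.0, "ax": 0.0, "ay": 0.0, "az": 0.102}, {"tx": -3.1, "ty": 1.5, "tz": 0.0, "ax": 0.0, "ay": 0.0, "az": 0.103}, {"tx": -3.1, "ty": 1.5, "tz": 0.0, "ax": 0.0, "ay": 0.0, "az": 0.102}, {"tx": -3.2, "ty": 1.5, "tz": 0.0, "ax": 0.0, "ay": 0.0, "az": 0.102}, {"tx": -3.1, "ty": 1.5, "tz": 0.0, "ax": 0.0, "ay": 0.0, "az": 0.102}, {"tx": -3.2, "ty": 1.4, "tz": 0.0, "ax": 0.0, "ay": 0.0, "az": 0.102}, {"tx": -3.1, "ty": 1.5, "tz": 0.0, "ax": 0.0, "ay": 0.0, "az": 0.102}]
```

>>> arm_command(motion=[{"tx": -3.4,"ty": -9.2,"tz": 25.3,"ax": 0,"ay": 0,"az": -0.005},{"tx": -3.4,"ty": -9.2,"tz": 25.3,"ax": 0,"ay": 0,"az": -0.005},{"tx": -3.4,"ty": -9.2,"tz": 25.3,"ax": 0,"ay": 0,"az": 0},{"tx": 0,"ty": 0,"tz": 15,"ax": 0,"ay": 0,"az": 0},{"tx": 0,"ty": 0,"tz": 15,"ax": 0,"ay": 0,"az": 0},{"tx": 0,"ty": 0,"tz": 15,"ax": 0,"ay": 0,"az": 0},{"tx": 0,"ty": 0,"tz": 14,"ax": 0,"ay": 0,"az": 0},{"tx": 0,"ty": 0,"tz": 0,"ax": 0,"ay": 0,"az": 0}])

```text
time_s: 5.3
eef_pos: [463.1, 201.4, 81.9]
ee_rot: [[-0.995, -0.1, -0.002], [-0.1, 0.995, -0.001], [0.002, -0.001, -1.0]]
force: [-0.4, -0.4, 1.2]
grip_width: -0.0
grasp_force: 0.0
```

```bash
python3 - <<'E'
from h import *
s=manip.read_state();print(s['eef_pos'],s['force'],fp(1,12,81))
im,K=snap('wrist')
cv2.imwrite('pics/w3.png',cv2.resize(cv2.cvtColor(im[150:330,180:420],cv2.COLOR_RGB2BGR),None,fx=3,fy=3))
E
```

```text
[463.11477639 201.37856239  81.86830221] [-0.42473253 -0.38795887  1.23867125] (np.float64(461.2175330316587), np.float64(204.4088598895539), 81, 186.0, 1)
```

View pics/w3.png

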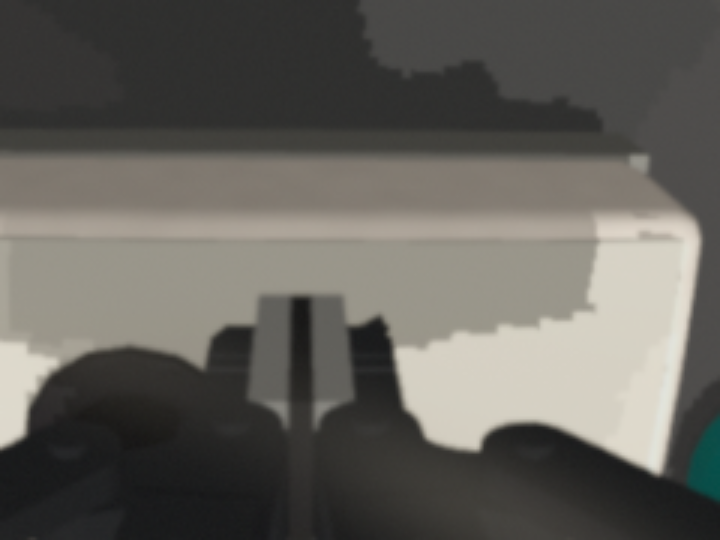

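The crop shows the shut fingertips at (300,350), just clear in front of the bar, with nothing touched. I'll close the gap and sweep the first half.

>>> arm_command(motion=[{"tx": -5,"ty": 1.5,"tz": 0,"ax": 0,"ay": 0,"az": 0},{"tx": -5,"ty": 1.5,"tz": 0,"ax": 0,"ay": 0,"az": 0},{"tx": -3.1,"ty": 1.5,"tz": 0,"ax": 0,"ay": 0,"az": 0.102},{"tx": -3.1,"ty": 1.5,"tz": 0,"ax": 0,"ay": 0,"az": 0.102},{"tx": -3.1,"ty": 1.5,"tz": 0,"ax": 0,"ay": 0,"az": 0.102},{"tx": -3.2,"ty": 1.5,"tz": 0,"ax": 0,"ay": 0,"az": 0.102},{"tx": -3.1,"ty": 1.5,"tz": 0,"ax": 0,"ay": 0,"az": 0.102},{"tx": -3.1,"ty": 1.4,"tz": 0,"ax": 0,"ay": 0,"az": 0.102}])

```text
time_s: 6.15
eef_pos: [493.9, 212.3, 84.1]
ee_rot: [[-0.87, 0.493, 0.001], [0.493, 0.87, 0.001], [-0.001, 0.001, -1.0]]
force: [-1.7, 0.5, 0.5]
grip_width: -0.002
grasp_force: 1.2
```

```bash
cat >> h.py <<'E'
def where():
    s=manip.read_state();p=np.array(s['eef_pos']);R=np.array(s['ee_rot']);yaw=np.degrees(np.arctan2(R[1,0],R[0,0]))%360
    th=yaw-90;a=np.radians(th);u=np.array([np.cos(a),np.sin(a)]);m=np.array([-u[1],u[0]])
    d=p[:2]-AX;print('t',s['time_s'],'p',p.round(1),'k',(PSI+120-th)/30,'r',d@u,'gap',d@m-16,'F',np.round(s['force'],1),'j',np.round(s['joint_pos']),'tau',np.round(s['ft_torque'],2))
E
python3 -c "
from h import *
where();print(fp(2.17,0,81))"
```

```text
t 6.15 p [493.9 212.3  84.1] k 2.1853944615351897 r 31.071669216911765 gap -0.33729132982439225 F [-1.7  0.5  0.5] j [  1.  36. -41. 110.  32.  46.   2.] tau [ 0.23  0.47 -0.01]
(np.float64(492.8097058441372), np.float64(211.4945327778398), 81, 150.9, 1)
```

>>> arm_command(motion=[{"tx": -3.1,"ty": 1.5,"tz": 1,"ax": 0,"ay": 0,"az": 0.102},{"tx": -3.1,"ty": 1.4,"tz": 1,"ax": 0,"ay": 0,"az": 0.102},{"tx": -3.1,"ty": 1.4,"tz": 0,"ax": 0,"ay": 0,"az": 0.102},{"tx": -3.1,"ty": 1.5,"tz": 0,"ax": 0,"ay": 0,"az": 0.102},{"tx": -3.1,"ty": 1.4,"tz": 0,"ax": 0,"ay": 0,"az": 0.102},{"tx": -3.1,"ty": 1.5,"tz": 0,"ax": 0,"ay": 0,"az": 0.102},{"tx": -3.1,"ty": 1.4,"tz": 0,"ax": 0,"ay": 0,"az": 0.102},{"tx": -3.1,"ty": 1.5,"tz": 0,"ax": 0,"ay": 0,"az": 0.102},{"tx": -3.1,"ty": 1.4,"tz": 0,"ax": 0,"ay": 0,"az": 0.102},{"tx": -3.1,"ty": 1.5,"tz": 0,"ax": 0,"ay": 0,"az": 0.102}])

```text
time_s: 7.15
eef_pos: [522.2, 195.7, 82.1]
ee_rot: [[-0.035, 0.999, 0.001], [0.999, 0.035, 0.001], [0.001, 0.002, -1.0]]
force: [-0.1, -0.3, 0.9]
grip_width: 0.001
grasp_force: 0.0
```

```bash
python3 -c "
from h import *
where()"
```

```text
t 7.15 p [522.2 195.7  82.1] k 4.132573828355808 r 30.626760460562444 gap 1.1067235939054783 F [-0.1 -0.3  0.9] j [ -7.  34. -24. 107.  20.  43. -40.] tau [-0.03  0.07  0.07]
```

```bash
python3 -c "
from h import *
plan([fp(k,0,81) for k in (4.28,4.44,4.6,4.76,4.92)])"
```

```text
[{"tx": -3.5, "ty": 0.5, "tz": 1.1, "ax": 0.001, "ay": -0.001, "az": 0.077}, {"tx": -2.5, "ty": 1.2, "tz": 0.0, "ax": 0.0, "ay": -0.0, "az": 0.084}, {"tx": -2.6, "ty": 1.3, "tz": 0.0, "ax": 0.0, "ay": -0.0, "az": 0.084}, {"tx": -2.6, "ty": 1.2, "tz": 0.0, "ax": 0.0, "ay": -0.0, "az": 0.084}, {"tx": -2.5, "ty": 1.2, "tz": 0.0, "ax": 0.0, "ay": -0.0, "az": 0.083}]
```

Run the last click, then retreat along tool +x and up.

>>> arm_command(motion=[{"tx": -3.5,"ty": 0.5,"tz": 1,"ax": 0,"ay": 0,"az": 0.08},{"tx": -2.5,"ty": 1.2,"tz": 0,"ax": 0,"ay": 0,"az": 0.084},{"tx": -2.6,"ty": 1.2,"tz": 0,"ax": 0,"ay": 0,"az": 0.084},{"tx": -2.6,"ty": 1.2,"tz": 0,"ax": 0,"ay": 0,"az": 0.084},{"tx": -2.5,"ty": 1.2,"tz": 0,"ax": 0,"ay": 0,"az": 0.084},{"tx": 0,"ty": 0,"tz": 0,"ax": 0,"ay": 0,"az": 0}])

```text
time_s: 7.75
eef_pos: [525.7, 180.9, 81.0]
ee_rot: [[0.369, 0.929, 0.001], [0.929, -0.369, 0.0], [0.001, 0.001, -1.0]]
force: [-0.1, 0.3, 0.1]
grip_width: -0.0
grasp_force: 0.0
```

```bash
python3 -c "
from h import *
where()"
```

```text
t 7.75 p [525.7 180.9  81. ] k 4.922358660572792 r 29.845064966315388 gap -0.512554883785473 F [-0.1  0.3  0.1] j [-10.  33. -18. 107.  14.  42. -57.] tau [ 0.02  0.02 -0.09]
```

```bash
python3 -c "
from h import *
s=np.array(manip.read_state()['eef_pos'])+[3.7,9.3,0]
plan([(*s,68.3,2),(s[0],s[1],200,68.3,4),(450,0,240,180,14)])"
```

```text
[{"tx": 5.0, "ty": 0.0, "tz": 0.0, "ax": 0.001, "ay": -0.001, "az": 0.0}, {"tx": 5.0, "ty": 0.0, "tz": 0.0, "ax": 0.0, "ay": 0.0, "az": 0.001}, {"tx": 0.0, "ty": 0.0, "tz": -29.7, "ax": 0.0, "ay": 0.0, "az": -0.0}, {"tx": -0.0, "ty": 0.0, "tz": -29.8, "ax": 0.0, "ay": 0.0, "az": -0.0}, {"tx": -0.0, "ty": 0.0, "tz": -29.7, "ax": 0.0, "ay": 0.0, "az": -0.0}, {"tx": -0.0, "ty": 0.0, "tz": -29.8, "ax": 0.0, "ay": 0.0, "az": -0.0}, {"tx": -14.7, "ty": -0.2, "tz": -2.8, "ax": 0.0, "ay": 0.0, "az": -0.14}, {"tx": -14.6, "ty": -2.3, "tz": -2.9, "ax": 0.0, "ay": 0.0, "az": -0.139}, {"tx": -14.0, "ty": -4.3, "tz": -2.8, "ax": 0.0, "ay": 0.0, "az": -0.139}, {"tx": -13.4, "ty": -6.2, "tz": -2.9, "ax": -0.0, "ay": 0.0, "az": -0.139}]
[{"tx": -12.4, "ty": -8.0, "tz": -2.8, "ax": -0.0, "ay": 0.0, "az": -0.14}, {"tx": -11.1, "ty": -9.6, "tz": -2.9, "ax": -0.0, "ay": 0.0, "az": -0.139}, {"tx": -9.7, "ty": -11.1, "tz": -2.9, "ax": -0.0, "ay": 0.0, "az": -0.139}, {"tx": -8.1, "ty": -12.3, "tz": -2.8, "ax": -0.0, "ay": 0.0, "az": -0.14}, {"tx": -6.2, "ty": -13.3, "tz": -2.9, "ax": -0.0, "ay": 0.0, "az": -0.139}, {"tx": -4.4, "ty": -14.1, "tz": -2.8, "ax": -0.0, "ay": 0.0, "az": -0.139}, {"tx": -2.4, "ty": -14.5, "tz": -2.9, "ax": -0.0, "ay": 0.0, "az": -0.139}, {"tx": -0.3, "ty": -14.7, "tz": -2.8, "ax": -0.0, "ay": 0.0, "az": -0.14}, {"tx": 1.7, "ty": -14.6, "tz": -2.9, "ax": -0.0, "ay": 0.0, "az": -0.139}, {"tx": 3.8, "ty": -14.3, "tz": -2.8, "ax": -0.0, "ay": 0.0, "az": -0.139}]
```

>>> arm_command(motion=[{"tx": 5,"ty": 0,"tz": 0,"ax": 0,"ay": 0,"az": 0},{"tx": 5,"ty": 0,"tz": 0,"ax": 0,"ay": 0,"az": 0},{"tx": 0,"ty": 0,"tz": -30,"ax": 0,"ay": 0,"az": 0},{"tx": 0,"ty": 0,"tz": -30,"ax": 0,"ay": 0,"az": 0},{"tx": 0,"ty": 0,"tz": -30,"ax": 0,"ay": 0,"az": 0},{"tx": 0,"ty": 0,"tz": -30,"ax": 0,"ay": 0,"az": 0},{"tx": -15,"ty": 0,"tz": -3,"ax": 0,"ay": 0,"az": -0.14},{"tx": -15,"ty": -2,"tz": -3,"ax": 0,"ay": 0,"az": -0.14},{"tx": -14,"ty": -4,"tz": -3,"ax": 0,"ay": 0,"az": -0.14},{"tx": -13,"ty": -6,"tz": -3,"ax": 0,"ay": 0,"az": -0.14}])

```text
time_s: 8.75
eef_pos: [506.8, 135.3, 212.7]
ee_rot: [[-0.19, 0.982, 0.0], [0.982, 0.19, 0.0], [0.0, 0.001, -1.0]]
force: [0.6, -0.2, -0.1]
grip_width: -0.001
grasp_force: 0.0
```

>>> arm_command(motion=[{"tx": -12,"ty": -8,"tz": -3,"ax": 0,"ay": 0,"az": -0.14},{"tx": -11,"ty": -10,"tz": -3,"ax": 0,"ay": 0,"az": -0.14},{"tx": -10,"ty": -11,"tz": -3,"ax": 0,"ay": 0,"az": -0.14},{"tx": -8,"ty": -12,"tz": -3,"ax": 0,"ay": 0,"az": -0.14},{"tx": -6,"ty": -13,"tz": -3,"ax": 0,"ay": 0,"az": -0.14},{"tx": -4,"ty": -14,"tz": -3,"ax": 0,"ay": 0,"az": -0.14},{"tx": -2,"ty": -15,"tz": -3,"ax": 0,"ay": 0,"az": -0.14},{"tx": 0,"ty": -15,"tz": -3,"ax": 0,"ay": 0,"az": -0.14},{"tx": 2,"ty": -15,"tz": -3,"ax": 0,"ay": 0,"az": -0.14},{"tx": 4,"ty": -14,"tz": -3,"ax": 0,"ay": 0,"az": -0.14}])

```text
time_s: 9.75
eef_pos: [449.5, -0.6, 242.8]
ee_rot: [[-1.0, -0.02, 0.0], [-0.02, 1.0, 0.0], [-0.0, 0.0, -1.0]]
force: [-0.0, 1.1, 0.3]
grip_width: -0.001
grasp_force: 0.0
```

```bash
python3 - <<'E'
from h import *
np.set_printoptions(precision=1,suppress=True)
s=manip.read_state();print(s['time_s'],s['eef_pos'],s['joint_pos'])
im,K=snap('wrist','w4.png')
for n,z in [('axis_left',68),('axis_right',68),('dial_left_tip',94),('dial_middle_tip',94),('dial_right_tip',94),('start_top',80)]:
    for u,v,c in pp(n,'wrist')[:3]: print(n,round(u),round(v),round(c,2),atz(K,'wrist',u,v,z))
E
```

```text
9.75 [449.5  -0.6 242.8] [ 35.2  17.1 -50.1 109.5  15.1  60.1  69.9]
axis_left 438 228 0.63 [491.  179.3  68. ]
axis_right 185 253 0.74 [ 524.8 -103.1   68. ]
dial_left_tip 425 263 0.66 [521.9 156.2  94. ]
dial_middle_tip 344 263 0.86 [519.7  65.5  94. ]
dial_right_tip 198 289 0.82 [554.4 -83.9  94. ]
start_top 106 256 0.74 [ 529.7 -197.    80. ]
```

View pics/w4.png

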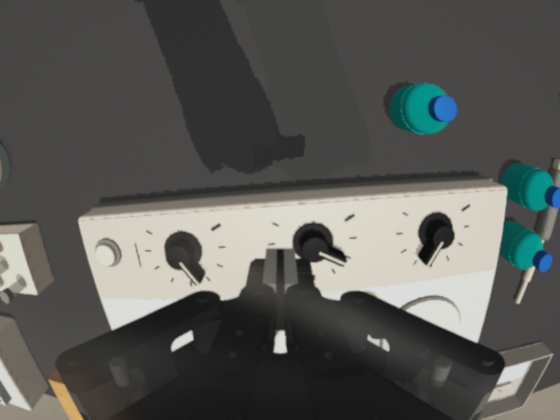

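```bash
python3 - <<'E'
from h import *
im,K=snap('wrist');b=cv2.cvtColor(im,cv2.COLOR_RGB2BGR)
def proj(X):
    c=np.array(K['R'])@X+np.array(K['t']);r=np.hypot(c[0],c[1]);t=np.arctan2(r,c[2])
    return K['fx']*t*c[0]/r+K['cx'],K['fy']*t*c[1]/r+K['cy']
b=cv2.resize(b[190:310,380:500],None,fx=5,fy=5)
def dot(X,col):
    u,v=proj(np.array(X));print(round(u,1),round(v,1));cv2.circle(b,(int((u-380+.5)*5),int((v-190+.5)*5)),4,col,-1)
dot([*AX,94],(255,0,255))
for k,col in ((4,(255,0,0)),(5,(0,200,0)),(6,(0,0,255))):
    a=np.radians(PSI+120-30*k)
    for r,z in ((36,94),(46,68)): dot([AX[0]+r*np.cos(a),AX[1]+r*np.sin(a),z],col)
cv2.imwrite('pics/w5.png',b)
E
```

```text
446.7 235.8
443.5 266.2
433.2 264.2
429.6 264.6
416.1 262.1
419.6 255.1
403.5 250.5
```

View pics/w5.png

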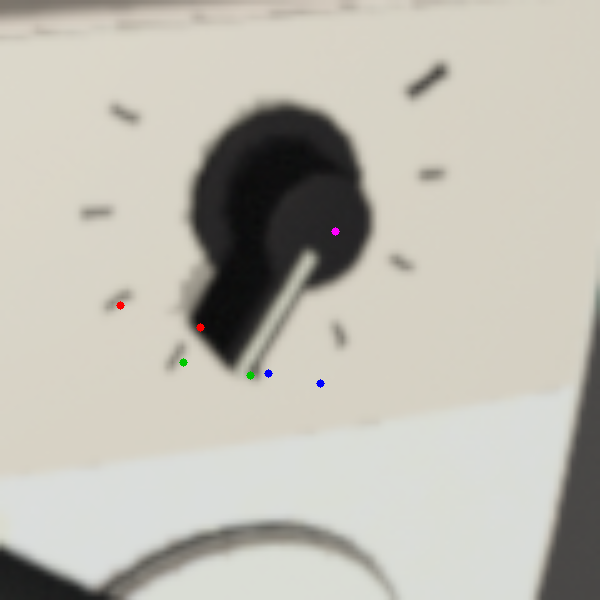

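The projected dots match: the left pointer (end at crop (240,372)) coincides with the green position 5. The start key is at (106,254) in w4. I'll move nearer to it.

>>> arm_command(motion=[{"tx": 0,"ty": -30,"tz": 8,"ax": 0,"ay": 0,"az": 0},{"tx": 0,"ty": -30,"tz": 8,"ax": 0,"ay": 0,"az": 0},{"tx": 0,"ty": -30,"tz": 8,"ax": 0,"ay": 0,"az": 0},{"tx": 0,"ty": -30,"tz": 8,"ax": 0,"ay": 0,"az": 0},{"tx": 0,"ty": -30,"tz": 8,"ax": 0,"ay": 0,"az": 0},{"tx": 0,"ty": 0,"tz": 0,"ax": 0,"ay": 0,"az": 0}])

```text
time_s: 10.75
eef_pos: [450.5, -154.2, 200.9]
ee_rot: [[-1.0, -0.006, -0.002], [-0.006, 1.0, -0.0], [0.002, -0.0, -1.0]]
force: [-0.2, 0.7, -0.2]
grip_width: 0.002
grasp_force: 0.0
```

```bash
python3 - <<'E'
from h import *
np.set_printoptions(precision=1,suppress=True)
s=manip.read_state();print(s['time_s'],s['eef_pos'],s['joint_pos'],s['force'])
im,K=snap('wrist')
for n,z in [('axis_right',68),('start_top',80)]:
    for u,v,c in pp(n,'wrist')[:3]: print(n,round(u),round(v),round(c,2),atz(K,'wrist',u,v,z))
plan([(530,-198,130,181,5)])
E
```

```text
10.75 [ 450.5 -154.2  200.9] [ 49.   22.1 -46.  109.9  19.1  56.   84.6] [-0.2  0.7 -0.2]
axis_right 333 272 0.57 [ 522.6 -102.6   68. ]
axis_right 552 237 0.36 [494.5 177.8  68. ]
start_top 229 282 0.96 [ 527.7 -200.2   80. ]
[{"tx": -15.6, "ty": -9.9, "tz": 14.5, "ax": 0.001, "ay": 0.001, "az": -1.258}, {"tx": 4.7, "ty": -17.8, "tz": 14.5, "ax": 0.0, "ay": -0.0, "az": -1.257}, {"tx": 18.4, "ty": -1.1, "tz": 14.5, "ax": 0.0, "ay": -0.0, "az": -1.258}, {"tx": 6.7, "ty": 17.2, "tz": 14.5, "ax": 0.0, "ay": 0.0, "az": -1.258}, {"tx": -14.3, "ty": 11.7, "tz": 14.5, "ax": -0.0, "ay": 0.0, "az": -1.257}]
```

>>> arm_command(motion=[{"tx": -15.5,"ty": -9.2,"tz": 16,"ax": 0,"ay": 0,"az": 0},{"tx": -15.5,"ty": -9.2,"tz": 16,"ax": 0,"ay": 0,"az": 0},{"tx": -15.5,"ty": -9.2,"tz": 16,"ax": 0,"ay": 0,"az": 0},{"tx": -15.5,"ty": -9.2,"tz": 16,"ax": 0,"ay": 0,"az": 0},{"tx": -15.5,"ty": -9.2,"tz": 16,"ax": 0,"ay": 0,"az": 0},{"tx": 0,"ty": 0,"tz": 15,"ax": 0,"ay": 0,"az": 0},{"tx": 0,"ty": 0,"tz": 15,"ax": 0,"ay": 0,"az": 0},{"tx": 0,"ty": 0,"tz": 0,"ax": 0,"ay": 0,"az": 0}])

```text
time_s: 11.7
eef_pos: [528.9, -193.6, 91.1]
ee_rot: [[-1.0, -0.014, -0.002], [-0.014, 1.0, 0.002], [0.002, 0.002, -1.0]]
force: [-0.8, 0.1, -0.3]
grip_width: 0.001
grasp_force: 0.0
```

>>> arm_command(motion=[{"tx": 0,"ty": -6,"tz": 3,"ax": 0,"ay": 0,"az": 0},{"tx": 0,"ty": 0,"tz": 3,"ax": 0,"ay": 0,"az": 0},{"tx": 0,"ty": 0,"tz": 3,"ax": 0,"ay": 0,"az": 0},{"tx": 0,"ty": 0,"tz": 2,"ax": 0,"ay": 0,"az": 0},{"tx": 0,"ty": 0,"tz": 2,"ax": 0,"ay": 0,"az": 0},{"tx": 0,"ty": 0,"tz": 0,"ax": 0,"ay": 0,"az": 0}])

```text
time_s: 12.3
eef_pos: [529.5, -201.5, 79.4]
ee_rot: [[-1.0, -0.012, 0.0], [-0.012, 1.0, -0.0], [-0.0, -0.0, -1.0]]
force: [-0.1, -0.6, 1.1]
grip_width: -0.002
grasp_force: 0.9
```

>>> arm_command(motion=[{"tx": 0,"ty": 0,"tz": 1.5,"ax": 0,"ay": 0,"az": 0},{"tx": 0,"ty": 0,"tz": 1.5,"ax": 0,"ay": 0,"az": 0},{"tx": 0,"ty": 0,"tz": 0,"ax": 0,"ay": 0,"az": 0}])

```text
time_s: 12.6
eef_pos: [529.5, -201.5, 76.5]
ee_rot: [[-1.0, -0.012, 0.0], [-0.012, 1.0, -0.0], [-0.0, -0.0, -1.0]]
force: [-0.8, 0.3, 4.3]
grip_width: -0.001
grasp_force: 2.0
```

>>> arm_command(motion=[{"tx": 0,"ty": 0,"tz": 0.7,"ax": 0,"ay": 0,"az": 0},{"tx": 0,"ty": 0,"tz": 0.7,"ax": 0,"ay": 0,"az": 0},{"tx": 0,"ty": 0,"tz": 0,"ax": 0,"ay": 0,"az": 0}])

```text
time_s: 12.9
eef_pos: [529.5, -201.5, 76.0]
ee_rot: [[-1.0, -0.012, 0.001], [-0.012, 1.0, -0.001], [-0.001, -0.001, -1.0]]
force: [-2.7, 0.0, 12.8]
grip_width: -0.0
grasp_force: 6.3
```

The force has risen to 12.8 N at the stop (z = 76), so the key is fully down. I'll let it go and retreat.

>>> arm_command(motion=[{"tx": 0,"ty": 0,"tz": -5,"ax": 0,"ay": 0,"az": 0},{"tx": 0,"ty": 0,"tz": -15,"ax": 0,"ay": 0,"az": 0},{"tx": 0,"ty": 0,"tz": -30,"ax": 0,"ay": 0,"az": 0},{"tx": 0,"ty": 0,"tz": -40,"ax": 0,"ay": 0,"az": 0},{"tx": 15,"ty": 0,"tz": -40,"ax": 0,"ay": 0,"az": 0},{"tx": 30,"ty": 0,"tz": -30,"ax": 0,"ay": 0,"az": 0},{"tx": 0,"ty": 0,"tz": 0,"ax": 0,"ay": 0,"az": 0}])

```text
time_s: 13.6
eef_pos: [483.4, -202.4, 238.5]
ee_rot: [[-1.0, -0.011, 0.003], [-0.011, 1.0, -0.003], [-0.003, -0.003, -1.0]]
force: [0.1, 0.9, 0.1]
grip_width: -0.002
grasp_force: 0.0
```

```bash
python3 - <<'E'
from h import *
im,K=snap('top')
cv2.imwrite('pics/t2.png',cv2.resize(cv2.cvtColor(im[130:280,130:370],cv2.COLOR_RGB2BGR),None,fx=3,fy=3))
s=manip.read_state();print(s['time_s'],s['eef_pos'],s['force'])
E
```

```text
13.65 [ 484.02543053 -202.64019625  236.7500162 ] [-0.17529914  0.22189977 -1.01839867]
```

View pics/t2.png

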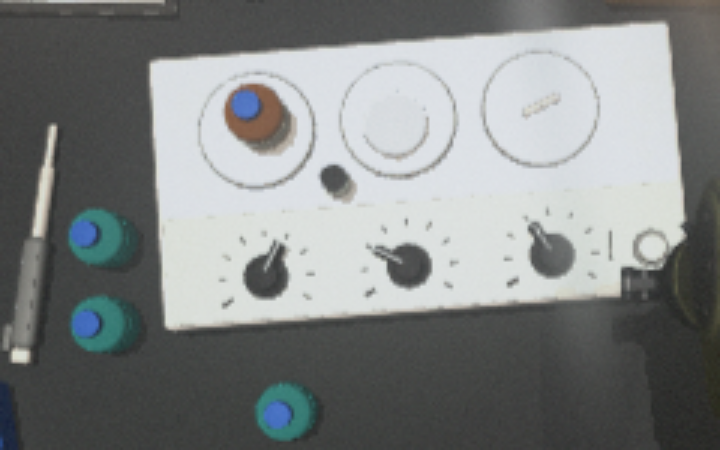

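The left pointer at crop (272,255) is on mark 5. The middle and right knobs, bottle and vial are unmoved, and the key at (651,247) is free.

```bash
python3 -c "
from station import manip
print(manip.sign_off())"
```

```text
the job is handed in; nothing more can be done
None
```

I pushed the left knob, in front of the amber bottle's plate, round to speed 5, then pressed the start key fully down and let it go; the last picture shows the other knobs, the bottle and the vial unmoved, and the job was handed in at about 13.7 s.

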